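# Clip the grabber probe onto the tall terminal of a microphone-capsule test stand

### The arm

A 6-joint arm with a two-finger parallel gripper is mounted at the origin on the work surface. World frame = base frame: x ahead of the robot, y to its left, z up, the work surface at z = 0. Lengths are in m, angles in rad, forces in N, time in s.
With the tool pointing down it reaches from about 0.35 to 0.975 m from the base axis. Payload 17.4 kg.
Tool frame: the origin (TCP) lies midway between the tips of the shut fingers; the grasp point (between the pads) lies 19 mm behind it; z points along the fingers, y is the line along which they close (so a half turn about z gives the same grasp; the last joint's range is limited). The gripper opens to 85 mm and grips with 20 to 120 N. Pads are 22 mm wide; open, the fingers measure 114 mm over their backs; the gripper's body (76 mm by 85 mm) begins 54 mm behind the grasp point. The pads swing forward as they close: fully open they stand 13 mm farther back than shut.
Start: joints at [1.133, 0.116, 1.442, -0, 1.584, -0.038], TCP at [0.263, 0.622, 0.231] pointing down, gripper open.
Joint ranges: [-2.83, 2.83], [-0.83, 2.19], [0.07, 2.5], [-1.14, 4.28], [0.01, 3], [-2.97, 2.97]. Speed limits (rad/s): [1.89, 1.89, 2.22, 3.14, 3.14, 3.14].

### API

Orientations are given as a rotation vector (axis times angle).
In Python, from rig import manip, get_image, camera_params, finder gives the robot as it stands.
- The arm moves only by the shell command python3 -m handwheel 'ROWS' [FORCE]. ROWS is JSON, one flat list of numbers, 7 for each row, row after row: the shift along the tool's x, y, z in mm, then the turn, a rotation vector about the tool's x, y, z in units of 10 degrees (1.0 is 10 degrees), then the gripper's target within -1 to 1 (shut at 1, half-way at 0, fully open at -1). A call has 1 to 20 rows; each row shifts and turns the commanded pose from where the row before left it, along the tool's axes as they then stand; what a row does not reach is not made up. A row lasts 1/8 s, in which the tool goes at most 62.5 mm and 10.7 degrees, less where a joint would pass 70% of its speed; a pose out of reach is approached as far as the arm can. A call is refused whole if a number of a shift passes 62.5 or a number of a turn 1, either way. A call with a gripper value outside its range is refused whole. The fingers move at their own pace and stop on an object; FORCE is the grip in N (left out, the last holds). Time passes only in rows, so rows that do not move let the fingers close. It gives the time, the measured TCP pose, the force, the opening and the grip force at its end, in the units of the state.
- manip.state(): the state, without advancing time (a new reading comes with each control period).
- get_image(name): name is "scene" or "top" or "wrist"; returns the picture (400x640x3 uint8, red, green, blue); there is no depth.
- camera_params(name): a dict with "mtx" (3x3 intrinsics, pixels), "R" (3x3) and "t" (3): a world point X has camera coordinates R X + t. Camera axes: x right, y down, z forward; pixel columns grow to the right and rows downward; lengths in m; the calibration is good to about 2 mm. A picture is of the moment at which its call begins: read the wrist's pose just before it. camera_params takes no time and is no camera call; for the wrist camera it gives the pose at the moment of the call.
- manip.job_done(): hands the job in; it is judged then, once.
Trained networks look in the newest picture that a camera, given by its name, has taken for a name from the list of things; names that differ only in an ending like _2 or _b are one class to them, and where a whole thing is asked for, a point or a joint stands for the part that bears it (a point fixed in the world has none). Each returns a list of dicts, best first, with "conf" (0 to 1); they miss things now and then, are a little off and sometimes report something else, mostly with a low value. They report only what shows in the picture. A call takes as long as a camera call. They do not tell look-alikes from the thing itself.
- finder.look_for(camera, thing): "bbox" ([left, top, right, bottom] in pixels, round what is visible of it).
- finder.masks_of(camera, thing): "pixels" (400x640 bool, what is visible of it) and "bbox" ([left, top, right, bottom] in pixels, round what is visible of it).
- finder.pinpoint(camera, thing): "xy" ([column, row] in pixels: a listed point, or the origin of a listed thing).
The state is a dict: "t": time; "joint_pos": joint angles; "qvel": joint speeds; "joint_efforts": joint torques, N m; "ee_pos": TCP position; "ee_rot": TCP orientation; "contact_force": force on the tool from outside, world axes, zero at the start; "torque": the same for the moment, N m; "gripper_width": opening from 0.0 (shut) to 1.0 (fully open); "finger_force": force on a finger pad.
Only numpy, scipy, OpenCV 4.12 (cv2) and the standard library are available. Lean on these libraries where they do the work, as an engineer would, in place of code of your own. Each camera call takes 0.05 s, during which the arm holds its last target. There are 200 camera calls.

### The job

Squeeze the grabber probe's two paddles together so that its hook comes out fully, set the probe down with the tall plain post between hook and nose, then let go so that the spring pulls the hook shut on that post. Leave the probe clipped to the tall post, standing flat on the mat; the two short posts with heads are not wanted.

Things in the scene. Friction and masses are not known exactly. Their poses are not given: they have to be found in the camera images.
- probe_grip (a point): Loose black grabber probe (0.15 kg, 109 x 30 mm, 64 high) standing on the mat; x axis out of its nose, z up. Point 48 mm up, midway between two upright paddles 26 mm wide, tops 64 up. Outer faces: front paddle (fixed) x=+31, rear one (plunger) x=-31 mm, -11 when pressed. The body under and 40 mm ahead of the front paddle is 26 high: keep fingertips 28 mm above the mat.
- plunger (a joint): Travel of the sprung plunger (rear paddle, rod and hook in one piece) in m: 0 released, hook in; 0.020 fully pressed, hook out; about 0.005 when shut on the post. It resists with 4.5 N at 0 and 7.5 N at 0.020; a grip of 20 N or more along the probe's x presses it home, the paddles then 42 mm over their outer faces.
- probe_catch (a point): Point fixed to the probe housing, 11 mm ahead of its flat nose, 20 mm above the mat as it stands, at x=+82, y=-2 mm from probe_grip (same axes): the middle of the J hook when it is out (the post here +-6 mm). Hook: rod at the left (+y), cross bar 29 mm wide, open to the right; bar 22 mm off the nose when out, 2 when in. Nose and hook, 14 to 26 mm up, pass over the stand's plate.
- tall_post (a point): Wanted post on the fixed test stand: plain 7 mm brass rod, no head, top 50 mm above the mat; point on its axis 20 mm up. In one row with two short posts with heads (36 mm high, 50 mm apart, any order). Its x axis points level across the row to the capsule: bring the probe's x within 10 degrees of it, from the open front. Plate 5 mm thick, front edge 15 mm before the row.
Not all that is in view belongs to the job. Of the things like the part that bears probe_grip, leave any that is orange; of the rest the larger one is meant.

How it is judged:
On the way, in this order (a step that is already met when the one before it is completed fails the run):
1. the paddles are squeezed together so that the hook is out fully (within 4 mm of full travel) (value of joint plunger above 0.016 m), for 0.2 s.
2. the tall post stands between the extended hook and the nose (value of joint plunger above 0.011 m and x of tall_post in the frame of probe_catch between -0.012 and 0.016 m and y of tall_post in the frame of probe_catch between -0.014 and 0.013 m and z of tall_post in the frame of probe_catch between -0.015 and 0.015 m), for 0.1 s.
At the end, for the whole second after the job is handed in: The hook is shut by its spring on the tall post: plunger at rest, 2.5 to 9 mm in; post axis between 14 mm behind and 2 mm ahead of probe_catch and within 13 mm to its sides; the probe stands on the mat (grip point under 54 mm up, tilt under 10 degrees) (value of joint plunger between 0.0025 and 0.009 m and velocity of joint plunger between -0.01 and 0.01 m/s and x of tall_post in the frame of probe_catch between -0.014 and 0.002 m and y of tall_post in the frame of probe_catch between -0.014 and 0.013 m and height (world z) of probe_grip below 0.054 m and angle between probe_grip's own z axis and vertical below 0.17 rad); the robot touches nothing.
It also fails if it takes over 35 s, if anything falls off the work surface, if the arm or the gripper's body presses on something with over 40 N, if the wrist force passes 120 N, or if a joint passes its speed limit or range.

## Working session

There is one attempt and no reset: what is moved stays moved. The work goes in short steps, Python scripts to look and compute and a shell command to move; the robot and the scene stay as the last step left them, time stands still between calls to the robot, and variables do not carry over. Pictures are saved under pics/ and viewed, at most 10 in all, crops included, and the job is handed in when it is done.

```bash
mkdir -p pics; ls; cat > h.py <<'E'
import numpy as np, cv2
from rig import manip, get_image, camera_params, finder
def ray(cam,uv,P=None):
    P=P or camera_params(cam); K,R,t=map(np.array,(P['mtx'],P['R'],P['t']))
    d=R.T@np.linalg.inv(K)@np.array([uv[0],uv[1],1.]); return -R.T@t,d
def onz(cam,uv,z,P=None):
    o,d=ray(cam,uv,P); return o+d*(z-o[2])/d[2]
def proj(cam,X,P=None):
    P=P or camera_params(cam); c=np.array(P['R'])@np.array(X)+np.array(P['t']); p=np.array(P['mtx'])@c; return p[:2]/p[2]
def save(n,im): cv2.imwrite('pics/'+n,im[:,:,::-1])
np.set_printoptions(precision=4,suppress=True)
E
python3 - <<'E'
from h import *
s=manip.state(); print(s['t'],s['ee_pos'],s['ee_rot'])
for c in ('top','scene'):
    im=get_image(c); save(c+'1.png',im)
    for th,z in (('probe_grip',.048),('probe_catch',.02),('tall_post',.02)):
        for r in finder.pinpoint(c,th): print(c,th,r['conf'],r['xy'],onz(c,r['xy'],z))
    for th in ('probe_grip',):
        for r in finder.masks_of(c,th): print(c,th,r['conf'],r['bbox'],r['pixels'].sum(),im[r['pixels']].mean(0))
E
```

```text
pics
0.0 [0.2627 0.6216 0.2305] [-0.6238 -3.0788  0.0018]
top probe_grip 0.94 [258.1, 213.9] [0.4566 0.0331 0.048 ]
top probe_grip 0.78 [325.7, 249.0] [ 0.3976 -0.0878  0.048 ]
top probe_grip 0.64 [227.7, 283.1] [0.3347 0.0812 0.048 ]
top probe_catch 0.87 [248.0, 257.7] [0.3792 0.0511 0.02  ]
top probe_catch 0.75 [253.4, 170.8] [0.5382 0.0475 0.02  ]
top probe_catch 0.6 [357.0, 269.7] [ 0.3622 -0.1463  0.02  ]
top tall_post 0.56 [230.5, 116.5] [0.6393 0.0938 0.02  ]
top probe_grip 0.92 [248.8, 173.7, 272.1, 232.8] 1072 [44.4011 43.8881 43.4263]
top probe_grip 0.68 [218.7, 258.9, 248.0, 301.5] 446 [39.3408 38.5987 37.4731]
top probe_grip 0.63 [310.9, 230.6, 361.1, 280.1] 961 [144.6348  90.0905  44.1967]
scene probe_grip 0.91 [446.3, 213.9] [0.3505 0.0886 0.048 ]
scene probe_grip 0.71 [341.9, 174.9] [ 0.4029 -0.0922  0.048 ]
scene probe_grip 0.57 [366.9, 221.3] [0.4578 0.023  0.048 ]
scene probe_catch 0.97 [333.7, 163.4] [ 0.3595 -0.1611  0.02  ]
scene probe_catch 0.74 [415.7, 223.8] [0.3767 0.0554 0.02  ]
scene probe_catch 0.71 [333.0, 265.2] [0.5384 0.0382 0.02  ]
scene tall_post 0.44 [301.2, 327.0] [0.6364 0.09   0.02  ]
scene tall_post 0.24 [335.1, 266.5] [0.5378 0.042  0.02  ]
scene probe_grip 0.89 [415.8, 203.8, 462.1, 234.4] 703 [23.1664 22.596  20.2504]
scene probe_grip 0.73 [327.7, 201.4, 389.4, 271.2] 1685 [20.7472 20.2398 18.4196]
scene probe_grip 0.72 [327.8, 158.6, 351.0, 210.4] 896 [115.1362  50.385   10.952 ]
```

```bash
python3 - <<'E'
import cv2,numpy as np
a=cv2.imread('pics/top1.png')[70:320,170:400]; b=cv2.imread('pics/scene1.png')[130:380,240:500]
a=cv2.resize(a,None,fx=1.6,fy=1.6*1,interpolation=2); b=cv2.resize(b,None,fx=1.6,fy=1.6,interpolation=2)
cv2.imwrite('pics/c1.png',np.hstack([a,b]))
print(a.shape)
E
```

```text
(400, 368, 3)
```

View pics/c1.png

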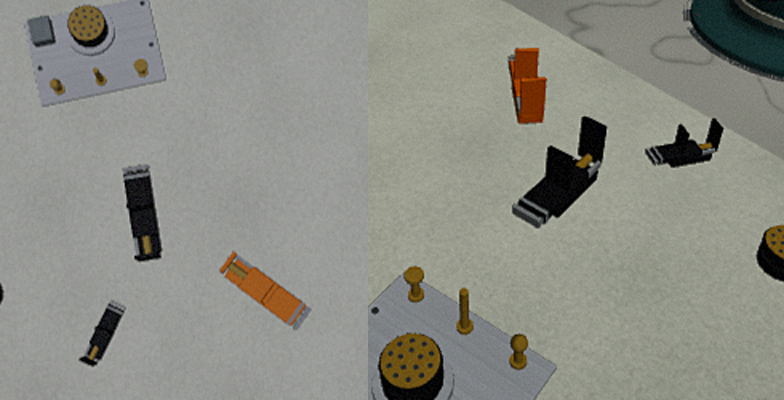

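Candidates in the top picture: large black probe (258,214), small black probe (228,283), and orange probe (326,249). The large black one is meant: it is not orange, and it is the larger of the other two. The stand's middle post (232,117) is tall and plain with no head, and its neighbours (206,124) and (257,112) have heads.

```bash
cat >> h.py <<'E'
from scipy.spatial.transform import Rotation as Ro
def plan(pos,yaw):
    """shift (mm) in present tool axes, then turn (10deg units) so tool y lies along yaw (mod 180), pointing down"""
    s=manip.state(); R=Ro.from_rotvec(s['ee_rot'])
    print('ee',s['ee_pos'],'shift mm',R.inv().apply(np.array(pos)-s['ee_pos'])*1e3, 'q6',s['joint_pos'][5])
    for y in (yaw,yaw+np.pi):
        T=np.array([[0,0,0]]*3,float); yy=np.array([np.cos(y),np.sin(y),0]); zz=np.array([0,0,-1.]); T=np.c_[np.cross(yy,zz),yy,zz]
        print('turn',np.degrees((R.inv()*Ro.from_matrix(T)).as_rotvec())/10)
E
python3 - <<'E'
from h import *
# row direction from post bases in top picture
for p in ((205.6,124.4),(231.9,117.5),(257.5,112.5)): print(onz('top',p,.04))
a=onz('top',(196.5,135.6),.005);b=onz('top',(273,120),.005);d=a-b;print('edge',a,b,'normal deg',np.degrees(np.arctan2(-d[0],d[1])))
print(proj('wrist',[.46,.03,0]))
yaw=np.radians(11)
plan([.44,.035,.23],yaw)
E
```

```text
[0.6176 0.1349 0.04  ]
[0.6319 0.088  0.04  ]
[0.6427 0.0419 0.04  ]
edge [0.6047 0.1583 0.005 ] [0.6391 0.0159 0.005 ] normal deg 13.585914351996783
[-11.6862 448.3887]
ee [0.2627 0.6217 0.2313] shift mm [-391.6478 -471.4939    1.3023] q6 -0.03785075852533442
turn [-0.0004  0.0001  5.6095]
turn [ -0.0001  -0.0005 -12.3905]
```

```bash
python3 -m handwheel '[-32.6,-39.3,0,0,0,0,-1, -32.6,-39.3,0,0,0,0,-1, -32.6,-39.3,0,0,0,0,-1, -32.6,-39.3,0,0,0,0,-1, -32.6,-39.3,0,0,0,0,-1, -32.6,-39.3,0,0,0,0,-1, -32.6,-39.3,0,0,0,0,-1, -32.6,-39.3,0,0,0,0,-1, -32.6,-39.3,0,0,0,0,-1, -32.6,-39.3,0,0,0,0,-1, -32.6,-39.3,0,0,0,0,-1, -32.6,-39.3,0,0,0,0,-1, 0,0,0,0,0,0.8,-1, 0,0,0,0,0,0.8,-1, 0,0,0,0,0,0.8,-1, 0,0,0,0,0,0.8,-1, 0,0,0,0,0,0.8,-1, 0,0,0,0,0,0.8,-1, 0,0,0,0,0,0.8,-1, 0,0,0,0,0,0,-1]' 30
python3 - <<'E'
from h import *
P=camera_params('wrist'); im=get_image('wrist'); save('w1.png',im)
for th,z in (('probe_grip',.048),('probe_catch',.02),('tall_post',.02)):
    for r in finder.pinpoint('wrist',th): print(th,r['conf'],r['xy'],onz('wrist',r['xy'],z,P))
print(manip.state()['t'],manip.state()['ee_pos'])
E
```

```text
t: 3.0
ee_pos: [0.4395, 0.0351, 0.2314]
ee_rot: [1.995, 2.426, 0.0]
contact_force: [-0.1, -0.5, 0.1]
gripper_width: 1.0
finger_force: 0.0
probe_grip 0.94 [336.7, 179.8] [0.4573 0.0304 0.048 ]
probe_grip 0.94 [210.3, 102.5] [0.3335 0.0778 0.048 ]
probe_grip 0.65 [264.4, 281.0] [ 0.4064 -0.0896  0.048 ]
probe_catch 0.76 [260.2, 130.9] [0.3764 0.0574 0.02  ]
probe_catch 0.66 [414.0, 175.0] [0.5362 0.0435 0.02  ]
probe_catch 0.56 [220.0, 309.1] [ 0.36   -0.1531  0.02  ]
probe_catch 0.51 [523.9, 150.6] [0.6368 0.0886 0.02  ]
tall_post 0.52 [523.5, 149.6] [0.636  0.0895 0.02  ]
3.2 [0.4395 0.0351 0.2314]
```

View pics/w1.png

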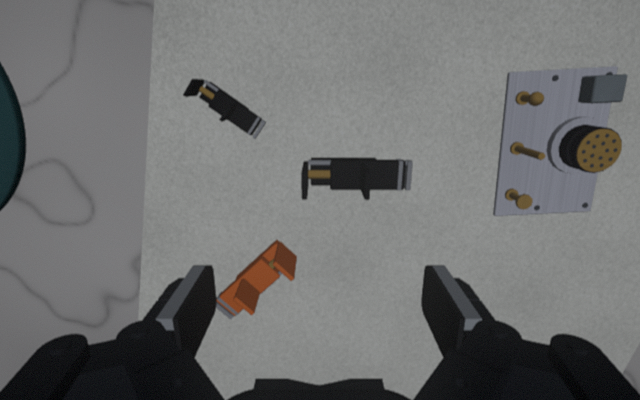

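The wrist picture shows the large black probe with its grip point at (337,180) and nose at (412,174), pointing at the stand. The tall post's foot is at (516,149). The estimates from the cameras agree to 2–3 mm.

```bash
python3 - <<'E'
from h import *
a=onz('wrist',(508,72),.005);b=onz('wrist',(495,215),.005);d=a-b;print('edge',a,b,np.degrees(np.arctan2(-d[0],d[1])))
print([onz('wrist',p,z) for p,z in (((516,149),.007),((541,155),.05))])
plan([.461,.0315,.030],np.radians(11))
E
```

```text
edge [0.6023 0.1578 0.005 ] [0.6406 0.0144 0.005 ] 14.95059011441558
[array([0.6359, 0.0881, 0.007 ]), array([0.6354, 0.0901, 0.05  ])]
ee [0.4395 0.0351 0.2314] shift mm [ -7.7001  20.3354 201.3588] q6 -0.1741763732962787
turn [0.0008 0.0001 0.0228]
turn [ -0.0001   0.0013 -17.9772]
```

```bash
python3 -m handwheel '[-3.9,10.2,10,0,0,0,-1, -3.8,10.1,30,0,0,0,-1, 0,0,40,0,0,0,-1, 0,0,40,0,0,0,-1, 0,0,35,0,0,0,-1, 0,0,25,0,0,0,-1, 0,0,14,0,0,0,-1, 0,0,7,0,0,0,-1, 0,0,0,0,0,0,-1]' 30
python3 - <<'E'
from h import *
s=manip.state();print(s['t'],s['ee_pos'],s['contact_force'])
im=get_image('wrist'); save('w2.png',im)
E
```

```text
t: 4.32
ee_pos: [0.4611, 0.0314, 0.0304]
ee_rot: [1.996, 2.426, -0.0]
contact_force: [-0.5, -0.4, -0.2]
gripper_width: 1.005
finger_force: 0.0
4.325 [0.4611 0.0314 0.0304] [-0.5399 -0.4198 -0.2429]
```

View pics/w2.png

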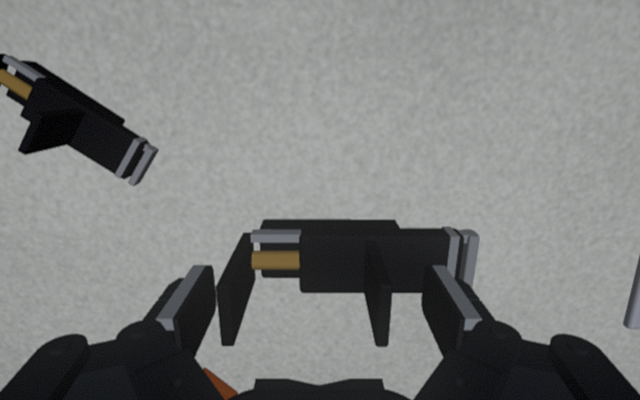

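Both paddles stand between the pads, rear one at (233,290) and front one at (378,290). I'll squeeze now.

```bash
python3 -m handwheel '[0,0,0,0,0,0,0.2, 0,0,0,0,0,0,0.5, 0,0,0,0,0,0,0.7, 0,0,0,0,0,0,1, 0,0,0,0,0,0,1, 0,0,0,0,0,0,1, 0,0,0,0,0,0,1, 0,0,0,0,0,0,1]' 35
python3 - <<'E'
from h import *
s=manip.state();print(s['t'],s['ee_pos'],s['contact_force'],s['gripper_width']*85)
P=camera_params('wrist');im=get_image('wrist'); save('w3.png',im)
for th,z in (('probe_grip',.048),('probe_catch',.02)):
    for r in finder.pinpoint('wrist',th): print(th,r['conf'],r['xy'],onz('wrist',r['xy'],z,P))
print('expected catch', Ro.from_rotvec(s['ee_rot']).apply([0,.072,0])+s['ee_pos'])
E
```

```text
t: 5.38
ee_pos: [0.465, 0.0317, 0.0347]
ee_rot: [1.991, 2.42, 0.011]
contact_force: [11.1, 3.0, 23.6]
gripper_width: 0.483
finger_force: 34.4
5.375 [0.465  0.0317 0.0347] [11.1103  3.0158 23.5803] 41.050848108779824
probe_grip 0.91 [295.8, 285.7] [0.4552 0.0289 0.048 ]
probe_catch 0.83 [146.6, 169.0] [0.3811 0.058  0.02  ]
expected catch [0.5357 0.0456 0.0355]
```

View pics/w3.png

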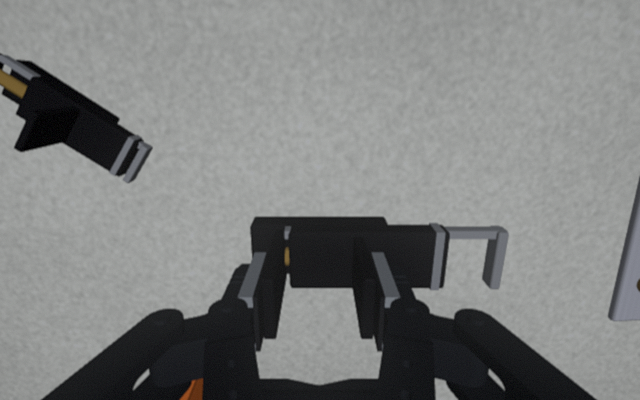

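The hook is out, with its cross bar at (495,260) and the nose at (437,258). The opening is 41 mm, which matches fully pressed. I'll lift it 48 mm, which also relieves the downward press, turn 3.5° to match the row, and check.

```bash
python3 -m handwheel '[0,0,-4,0,0,0,1, 0,0,-8,0,0,0,1, 0,0,-12,0,0,0,1, 0,0,-14,0,0,0,1, 0,0,-10,0,0,-0.35,1, 0,0,-4,0,0,0,1, 0,0,0,0,0,0,1, 0,0,0,0,0,0,1]'
python3 - <<'E'
from h import *
s=manip.state();print(s['t'],s['ee_pos'],s['contact_force'],s['gripper_width']*85)
P=camera_params('wrist');im=get_image('wrist'); save('w4.png',im)
dz=s['ee_pos'][2]-.0347
for th,z in (('probe_grip',.048),('probe_catch',.02),('tall_post',.02)):
    for r in finder.pinpoint('wrist',th): print(th,r['conf'],r['xy'],onz('wrist',r['xy'],z+(dz if 'probe' in th else 0),P))
R=Ro.from_rotvec(s['ee_rot']);print('expected catch', R.apply([0,.072,0])+s['ee_pos'],np.degrees(np.arctan2(*R.apply([0,1,0])[1::-1])))
for k in ('scene','top'):
    im=get_image(k)
    save(k+'4.png',im)
E
```

```text
t: 6.52
ee_pos: [0.4607, 0.0314, 0.082]
ee_rot: [-1.922, -2.485, 0.001]
contact_force: [-0.5, -0.2, -1.2]
gripper_width: 0.475
finger_force: 35.5
6.525 [0.4607 0.0314 0.082 ] [-0.5009 -0.2018 -1.1933] 40.3592958615222
probe_grip 0.96 [296.2, 282.8] [0.4511 0.0294 0.0953]
probe_grip 0.9 [92.9, 85.0] [0.3654 0.0871 0.0953]
probe_grip 0.53 [187.8, 387.9] [ 0.4158 -0.0362  0.0953]
probe_catch 0.79 [194.2, 143.5] [0.3938 0.0691 0.0673]
tall_post 0.97 [626.2, 199.3] [0.6358 0.0892 0.02  ]
expected catch [0.5304 0.0495 0.0819] 14.551132955910445
```

View pics/w4.png

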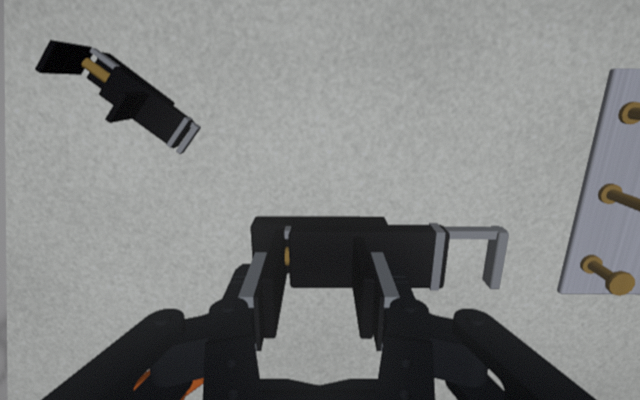

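```bash
python3 - <<'E'
from h import *
s=manip.state();R=Ro.from_rotvec(s['ee_rot'])
for n,p,z in (('bar',(495,258),.0733),('noseface top',(445,255),.0733),('rod',(470,232),.0673)): print(n,R.inv().apply(onz('wrist',p,z)-s['ee_pos'])*1e3)
plan([.5659,.0726,.082],np.radians(14.5))
E
```

```text
bar [ 0.2271 82.1908  8.7928]
noseface top [ 1.8031 58.5611  8.8007]
rod [10.8852 71.5038 14.7973]
ee [0.4609 0.0315 0.0821] shift mm [ 13.3627 112.0246   0.0843] q6 -0.24168307816287826
turn [-0.0019 -0.0005  0.0087]
turn [  0.0009  -0.0029 -17.9913]
```

```bash
python3 -m handwheel '[1,6,0,0,0,0,1, 2,14,0,0,0,0,1, 2,18,0,0,0,0,1, 2.4,20,0,0,0,0,1, 2,20,0,0,0,0,1, 2,18,0,0,0,0,1, 2,12,0,0,0,0,1, 0,4,0,0,0,0,1, 0,0,0,0,0,0,1, 0,0,0,0,0,0,1]'
python3 - <<'E'
from h import *
s=manip.state();R=Ro.from_rotvec(s['ee_rot'])
print(s['t'],s['ee_pos'],s['gripper_width']*85)
P=camera_params('wrist');im=get_image('wrist'); save('w5.png',im)
for r in finder.pinpoint('wrist','tall_post'): q=onz('wrist',r['xy'],.02,P);print(r['conf'],r['xy'],q,R.inv().apply(q-s['ee_pos'])*1e3)
for z in (.02,.05): print(z,proj('wrist',[.636,.0892,z],P))
E
```

```text
t: 8.07
ee_pos: [0.5656, 0.0725, 0.0823]
ee_rot: [1.922, 2.485, -0.0]
contact_force: [0.3, -0.0, -2.1]
gripper_width: 0.479
finger_force: 35.6
8.075 [0.5656 0.0725 0.0823] 40.72750371739466
0.82 [440.2, 222.2] [0.6381 0.0883 0.02  ] [-2.8942 74.114  62.3223]
0.02 [437.4776 220.1397]
0.05 [455.2601 240.5696]
```

View pics/w5.png

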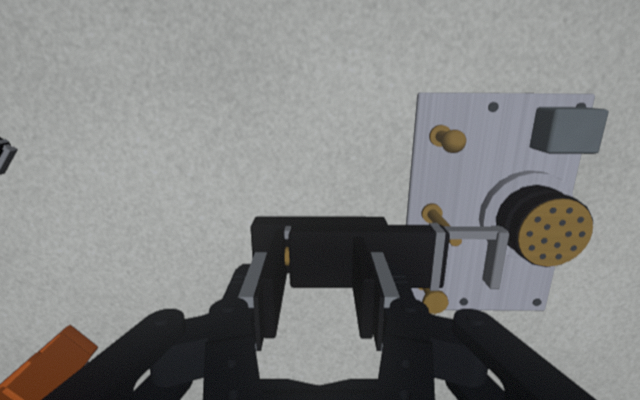

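The post's foot is at (431,213) and its top at (457,241). That works out to 72–74 mm ahead and about 3 mm right of the TCP, against the catch point at about 72 mm and 1.5 mm right. It's in line, so I'll lower.

```bash
python3 -m handwheel '[-1,1,3,0,0,0,1, 0,0,6,0,0,0,1, 0,0,6,0,0,0,1, 0,0,6,0,0,0,1, 0,0,6,0,0,0,1, 0,0,6,0,0,0,1, 0,0,5,0,0,0,1, 0,0,4,0,0,0,1, 0,0,3,0,0,0,1, 0,0,2,0,0,0,1, 0,0,0,0,0,0,1, 0,0,0,0,0,0,1]'
python3 - <<'E'
from h import *
s=manip.state();R=Ro.from_rotvec(s['ee_rot'])
print(s['t'],s['ee_pos'],s['contact_force'],s['gripper_width']*85)
P=camera_params('wrist');im=get_image('wrist'); b=get_image('scene')
a=im[150:330,340:560];b=b[220:400,240:460]
save('c6.png',cv2.resize(np.hstack([a,b]),None,fx=1.8,fy=1.8,interpolation=2))
E
```

```text
t: 9.68
ee_pos: [0.5672, 0.0719, 0.0355]
ee_rot: [1.921, 2.486, 0.0]
contact_force: [-0.1, -0.1, -0.6]
gripper_width: 0.474
finger_force: 35.6
9.675 [0.5672 0.0719 0.0355] [-0.1    -0.1092 -0.6489] 40.32569838804519
```

View pics/c6.png

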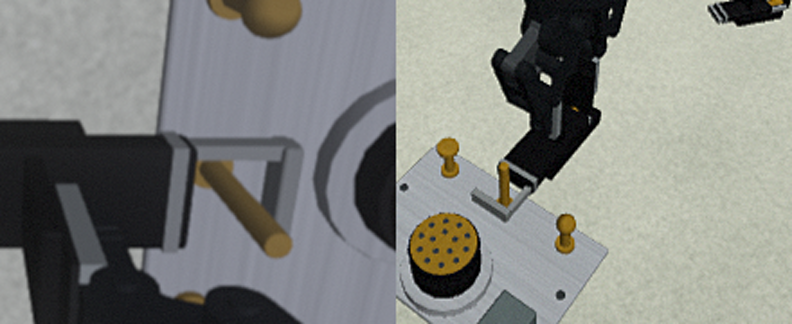

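The post stands between hook and nose, at crop (210,175) for its foot. I'll set down the last millimetre and open gradually, following the pads' backward swing with a small downward motion.

```bash
python3 -m handwheel '[0,0,0.8,0,0,0,1, 0,0,0,0,0,0,1, 0,0,0.6,0,0,0,0, 0,0,0.6,0,0,0,-0.06, 0,0,0.6,0,0,0,-0.12, 0,0,0.6,0,0,0,-0.18, 0,0,0.6,0,0,0,-0.24, 0,0,0.6,0,0,0,-0.3, 0,0,0.6,0,0,0,-0.36, 0,0,0,0,0,0,-0.45, 0,0,0,0,0,0,-0.6, 0,0,0,0,0,0,-0.8, 0,0,0,0,0,0,-1, 0,0,0,0,0,0,-1, 0,0,0,0,0,0,-1, 0,0,0,0,0,0,-1]'
python3 - <<'E'
from h import *
s=manip.state();R=Ro.from_rotvec(s['ee_rot'])
print(s['t'],s['ee_pos'],s['contact_force'],s['gripper_width']*85)
a=get_image('wrist'); b=get_image('scene')
save('c7.png',np.hstack([cv2.resize(a[100:400,200:560],(400,333)),cv2.resize(b[220:400,240:456],(400,333),interpolation=2)]))
E
```

```text
t: 11.78
ee_pos: [0.5672, 0.0719, 0.0303]
ee_rot: [-1.921, -2.486, -0.0]
contact_force: [0.6, -0.3, 0.5]
gripper_width: 1.001
finger_force: 0.0
11.775 [0.5672 0.0719 0.0303] [ 0.5653 -0.3086  0.5339] 85.04352653911253
```

View pics/c7.png

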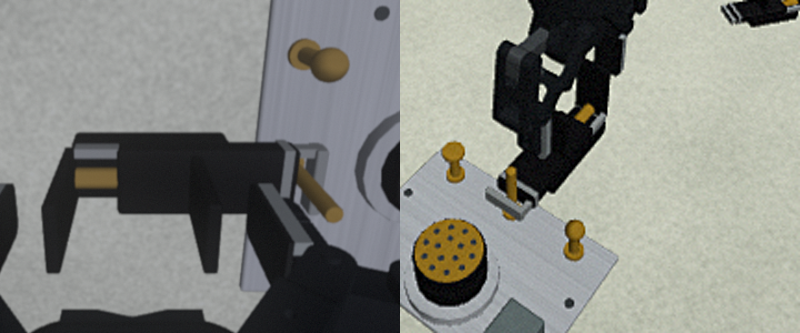

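The hook is shut on the tall post, at crop (305,180), and both pads are clear of the paddles. I'll withdraw upward and check.

```bash
python3 -m handwheel '[0,0,-5,0,0,0,-1, 0,0,-10,0,0,0,-1, 0,0,-20,0,0,0,-1, 0,0,-30,0,0,0,-1, 0,0,-30,0,0,0,-1, 0,0,-30,0,0,0,-1, 0,0,-20,0,0,0,-1, 0,0,-5,0,0,0,-1, 0,0,0,0,0,0,-1, 0,0,0,0,0,0,-1]'
python3 - <<'E'
from h import *
s=manip.state();print(s['t'],s['ee_pos'],s['contact_force'])
P=camera_params('wrist');a=get_image('wrist')
for th,z in (('probe_grip',.048),('probe_catch',.02),('tall_post',.02)):
    for r in finder.pinpoint('wrist',th): print(th,r['conf'],r['xy'],onz('wrist',r['xy'],z,P))
b=get_image('scene')
save('c8.png',np.hstack([cv2.resize(a[60:360,220:580],(400,333)),cv2.resize(b[200:380,240:456],(400,333),interpolation=2)]))
E
```

```text
t: 13.12
ee_pos: [0.5668, 0.0719, 0.1791]
ee_rot: [-1.921, -2.485, 0.002]
contact_force: [-0.7, 0.0, -0.3]
gripper_width: 0.999
finger_force: 0.0
13.125 [0.5668 0.0719 0.1791] [-0.71    0.0389 -0.2821]
probe_grip 0.95 [313.8, 187.7] [0.5625 0.0702 0.048 ]
probe_grip 0.93 [26.7, 100.6] [0.3405 0.0817 0.048 ]
probe_grip 0.85 [100.2, 310.1] [ 0.4058 -0.0881  0.048 ]
probe_catch 0.97 [63.1, 335.8] [ 0.3572 -0.1524  0.02  ]
probe_catch 0.79 [102.1, 138.8] [0.3812 0.0589 0.02  ]
tall_post 0.44 [402.1, 177.1] [0.6359 0.0908 0.02  ]
```

View pics/c8.png

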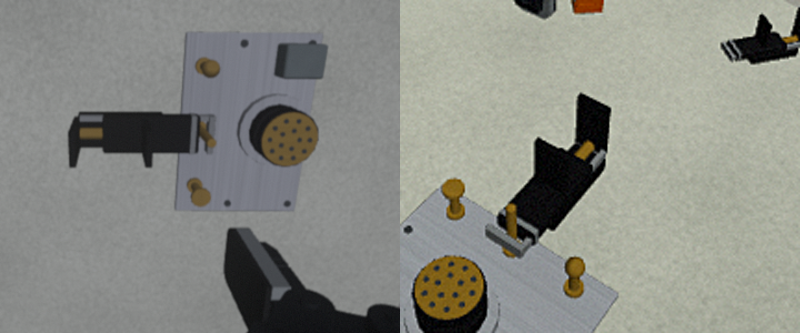

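The probe stands flat, clipped on the tall post at crop (205,133). The post is 76 mm ahead of the grip point (about 74.5 mm expected when shut), and the arm is clear.

```bash
python3 -c "
from rig import manip
print(manip.job_done())"
```

```text
the job is handed in; nothing more can be done
None
```

The large black probe is clipped to the tall plain post and stands flat on the mat with the arm clear, and the job was handed in at about 13 s; the hand-in returned no verdict.

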